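# Feed the rivet press and hold its two-button start

## Robot

A 6-joint arm with a two-finger parallel gripper is mounted at the origin on the work surface. World frame = base frame: x ahead of the robot, y to its left, z up, the work surface at z = 0. Lengths are in mm, angles in degrees, forces in N, time in s.
With the tool pointing down it reaches from about 350 to 850 mm from the base axis. Payload 8.1 kg.
Tool frame: the origin (TCP) lies between the finger pads; the fingertips stand 17 mm ahead of it and the grasp point (between the pads) lies 2 mm behind it; z points along the fingers, y is the line along which they close (so a half turn about z gives the same grasp; the last joint's range is limited). The gripper opens to 85 mm and grips with 20 to 120 N. Pads are 22 mm wide; open, the fingers measure 114 mm over their backs; the gripper's body (76 mm by 85 mm) begins 54 mm behind the grasp point. The pads swing forward as they close: fully open they stand 13 mm farther back than shut.
Start: joints at [-73.476, 7.471, 85.268, -0, 87.261, -4.893], TCP at [219.113, -558.565, 248.292] pointing down, gripper open.
Joint ranges: [-169.43, 169.43], [-51.17, 129.36], [1.28, 143.12], [-76.62, 256.62], [0, 156.53], [-152.29, 152.29]. Speed limits (degrees/s): [136.94, 136.94, 159.86, 180, 180, 180].

## Interface

Orientations are given as [roll, pitch, yaw] about the fixed x, y, z axes, in that order (R = Rz(yaw) Ry(pitch) Rx(roll)).
In Python, from bench import sense, snapshot, hand_in, trace, place_of gives the robot as it stands.
- The arm moves only by the shell command python3 -m handwheel 'ROWS' [FORCE]. ROWS is JSON, a list of rows, each a list of 7 numbers: the opening, from -1 (shut) to 1 (fully open), then the shift along the tool's x, y, z in cm, then the turn, a rotation vector about the tool's x, y, z in rad. A call has 1 to 12 rows; each row shifts and turns the commanded pose from where the row before left it, along the tool's axes as they then stand; what a row does not reach is not made up. A row lasts 1/12 s, in which the tool goes at most 41.7 mm and 7.16 degrees, less where a joint would pass 70% of its speed; a pose out of reach is approached as far as the arm can. A call with a gripper value outside its range is refused whole. The fingers move at their own pace and stop on an object; FORCE is the grip in N (left out, the last holds). Time passes only in rows, so rows that do not move let the fingers close. It gives the time, the measured TCP pose, the force, the opening and the grip force at its end, in the units of the state.
- sense(): the state, without advancing time (a new reading comes with each control period).
- snapshot(name): name is "scene" or "top"; returns a dict with "image" (480x640x3 uint8, red, green, blue), "intrinsics" (3x3 intrinsics, pixels), "R" (3x3) and "t" (3): a world point X has camera coordinates R X + t. Camera axes: x right, y down, z forward; pixel columns grow to the right and rows downward; lengths in mm; the calibration is good to about 2 mm. A picture is of the moment at which its call begins. There is no depth.
- hand_in(): hands the job in; it is judged then, once.
Trained networks look in a picture, given as the dict that the camera call returned (one of the last four; its "shot" number tells which), for a name from the list of things; names that differ only in an ending like _2 or _b are one class to them, and where a whole thing is asked for, a point or a joint stands for the part that bears it (a point fixed in the world has none). Each returns a list of dicts, best first, with "conf" (0 to 1); they miss things now and then, are a little off and sometimes report something else, mostly with a low value. They report only what shows in the picture. A call takes as long as a camera call. They do not tell look-alikes from the thing itself.
- trace(picture, query): "pixels" (480x640 bool, what is visible of it).
- place_of(picture, query): "location" ([x, y, z] in mm, in world coordinates, good to about 4 mm: a listed point, or the origin of a listed thing).
The state is a dict: "time": time; "joint_pos": joint angles; "qd": joint speeds; "joint_efforts": joint torques, N m; "tool_pos": TCP position; "tcp_rot": TCP orientation; "ft_force": force on the tool from outside, world axes, zero at the start; "wrist_torque": the same for the moment, N m; "finger_gap": finger opening in mm; "grip_force": force on a finger pad.
Only numpy, scipy, OpenCV 4.12 (cv2) and the standard library are available. Lean on these libraries where they do the work, as an engineer would, in place of code of your own. Each camera call takes 0.05 s, during which the arm holds its last target. There are 200 camera calls.

## Task

With the fingertips, push the die carrier along its channel fully home against the end stop of the blue rivet press, without lifting it. Then press the console's two small start buttons fully down together, one fingertip on each, keep both down for three seconds, and let them spring back up. Leave the broad stop button unpressed and the other things on the bench alone.

Things in the scene. Friction and masses are not known exactly. Their poses are not given: they have to be found in the camera images.
- press: Blue C-shaped rivet press fixed on the left or right half of the bench. Origin on the bench under the ram; x = feed direction, away from the robot within 15 deg. Base plate 330 x 110 x 20 mm, x -200 to 130 mm, with a channel along x, 53 mm wide, rail tops 34 mm above the bench. Overhanging head and ram, 95 to 285 mm above the bench, reach back to x = -30 mm; column beyond x = 60 mm.
- stop_face (a point): Centre of the face of the end stop that closes the far end of the press's channel, 27 mm along the press's x from its origin, 35 mm above the bench.
- carrier: Loose aluminium die carrier, 130 x 49 x 18 mm, about 0.5 kg, in the channel, underside 20 mm above the bench; slides with friction only. Origin on its underside below the steel die with brass rivet; reaches from x = -105 to +25 mm, x = feed direction. Starts drawn back 35 to 70 mm. Home when its front end meets the end stop: origin then 2 mm past the press's origin along press x (3 mm short of it still counts).
- push_face (a point): Point on the rear (robot-side) face of the carrier's upright plate, mid-width, 62 mm above the bench, 105 mm behind the carrier's origin; push here along the press's +x. The plate is 12 mm thick, 44 mm wide, its top 83 mm above the bench; it can be touched from 40 to 80 mm above the bench.
- console: Grey control box, fixed to the bench on the half that the press does not take: 150 x 150 x 50 mm high, yaw up to 25 deg either way. Origin on the bench; the box reaches from x = -110 to +40 mm and y = -75 to +75 mm. Two start buttons at x = -60 mm, y = +33 and -33 mm; the stop button at x = +4 mm, y = 0.
- start_a_top (a point): Centre of the top of the start button on the console's +y side: a round black cap 24 mm across, in a steel collar 40 mm across, cap top 74 mm above the bench when up and 12 mm above its collar. It moves with the cap.
- start_b_top (a point): The same for the like start button on the console's -y side, 66 mm from the other, centre to centre.
- stop_top (a point): Centre of the top of the broad stop button, a single black cap 40 mm across, 72 mm above the bench, 64 mm towards +x of the console from the line of the start buttons. Not to be pressed.
- start_a (a joint): Travel of start button a, m: 0 up, 0.008 fully down; at least 0.0055 counts as down. Spring: starts to move at about 1.5 N, fully down at 5 N (both together 10 N); springs back when let go.
- start_b (a joint): Travel of start button b, as for start_a.
- stop (a joint): Travel of the stop button, m: 0 up, 0.006 fully down.
- thread_cone: Black cone of thread on a white foot, 56 mm across, 112 mm tall, loose, standing between press and console. Origin at the centre of its underside. Leave alone.
- rivet_jar: Glass jar with a steel lid, 60 mm across, 85 mm tall, loose, standing to the left. Origin at the centre of its underside. Leave alone.
- screwdriver: Wood-handled screwdriver, 200 mm long, 26 mm thick, loose, lying on the bench to the right, roughly along x. Origin at mid-length on its underside. Leave alone.
Mind the look-alikes: they are no part of the job. Leave any orange look-alike of the carrier alone. Several things look just like the console: the one meant starts farthest to the robot's left.

How it is judged (in metres and radians):
On the way, in this order (a step that is already met when the one before it is completed fails the run):
1. the carrier is home against the stop, in its channel (x of carrier in the frame of press above -0.003 m and z of carrier in the frame of press below 0.025 m), for 0.2 s.
2. both start buttons are held down together by the fingers for 2.5 s without a break (value of joint each of start_a, start_b above 0.0055 m and contact force between the fingers and console above 2 N), for 2.5 s.
At the end, for the whole second after the job is handed in: The carrier lies flat and still in the channel, within 5 mm of the stop; both start buttons, having been held down (at least 5.5 of 8 mm) together for 2.5 s or more after the carrier was home, are up again (within 1.5 mm); the stop button is up (all of step 1 and angle between carrier's own z axis and vertical below 0.08 rad and linear speed of carrier below 0.02 m/s and value of joint each of start_a, start_b, stop below 0.0015 m); the robot touches nothing.
It fails at once if the carrier is lifted (8 mm) or tipped (z of carrier in the frame of press above 0.028 m or angle between carrier's own z axis and vertical above 0.15 rad).
It fails at once if one start button is down while the other is up ((value of joint start_a above 0.0055 m and value of joint start_b below 0.001 m) or (value of joint start_b above 0.0055 m and value of joint start_a below 0.001 m)).
It fails at once if a start button is pressed before the carrier is home (not (x of carrier in the frame of press above -0.003 m and z of carrier in the frame of press below 0.025 m) and value of joint any of start_a, start_b above 0.003 m).
It fails at once if the stop button is pressed (value of joint stop above 0.002 m).
It fails at once if the thread cone, jar or screwdriver is moved more than 20 mm (distance of any of thread_cone, rivet_jar, screwdriver from where it was at the start of the episode above 0.02 m).
It also fails if it takes over 59 s, if anything falls off the work surface, if the arm or the gripper's body presses on something with over 40 N, if the wrist force passes 120 N, or if a joint passes its speed limit or range.

## Working session

There is one attempt and no reset: what is moved stays moved. The work goes in short steps, Python scripts to look and compute and a shell command to move; the robot and the scene stay as the last step left them, time stands still between calls to the robot, and variables do not carry over. Pictures are saved under pics/ and viewed, at most 10 in all, crops included, and the job is handed in when it is done.

```bash
mkdir -p pics
cat > h.py <<'E'
import numpy as np, cv2
from bench import *
def save(p,name,crop=None,scale=1):
    im=cv2.cvtColor(p["image"],cv2.COLOR_RGB2BGR)
    if crop: x0,y0,x1,y1=crop; im=im[y0:y1,x0:x1]
    cv2.imwrite("pics/"+name,cv2.resize(im,None,fx=scale,fy=scale,interpolation=cv2.INTER_CUBIC))
def px(p,X):
    c=p["R"]@np.array(X,float)+p["t"]; q=np.array(p["intrinsics"])@c; return (q[:2]/q[2]).round(0)
def ray(p,u,v,z):
    R=np.array(p["R"]);t=np.array(p["t"]);d=R.T@np.linalg.inv(p["intrinsics"])@[u,v,1];o=-R.T@t
    return o+d*(z-o[2])/d[2]
E
python3 - <<'E'
from h import *
for n in("scene","top"):
    p=snapshot(n); save(p,n+"0.png")
    for q in("press","stop_face","carrier","push_face","console","start_a_top","start_b_top","stop_top","thread_cone","rivet_jar","screwdriver"):
        for d in place_of(p,q): 
            if d["conf"]>.2: print(n,q,np.round(d["location"]),round(d["conf"],2),px(p,d["location"]))
s=sense();print(s["time"],s["tcp_rot"],s["ft_force"],s["finger_gap"])
E
```

```text
scene press [ 658. -208.    0.] 0.86 [216. 265.]
scene stop_face [ 683. -197.   37.] 0.63 [209. 261.]
scene carrier [ 612. -213.   17.] 0.96 [229. 249.]
scene carrier [528.  21.   1.] 0.61 [331. 279.]
scene push_face [ 511. -228.   63.] 0.93 [254. 210.]
scene console [ 337. -215.   -4.] 0.8 [308. 203.]
scene console [619. 204.   2.] 0.61 [374. 345.]
scene start_a_top [ 268. -222.   73.] 0.56 [323. 166.]
scene start_a_top [554. 211.  74.] 0.53 [399. 301.]
scene start_b_top [580. 153.  75.] 0.51 [366. 294.]
scene start_b_top [ 307. -272.   74.] 0.49 [298. 166.]
scene stop_top [627. 209.  74.] 0.68 [376. 323.]
scene stop_top [ 334. -213.   70.] 0.57 [309. 179.]
scene thread_cone [697.  -0.  -3.] 0.94 [269. 319.]
scene rivet_jar [527. 448.  -1.] 0.63 [515. 383.]
top press [ 652. -208.    1.] 0.9 [403. 189.]
top press [ 674. -200.   38.] 0.26 [402. 177.]
top carrier [526.  12.  -1.] 0.89 [312. 244.]
top carrier [ 616. -212.   20.] 0.72 [406. 203.]
top push_face [ 513. -232.   62.] 0.91 [420. 246.]
top console [624. 208.   1.] 0.66 [229. 204.]
top console [ 335. -213.    0.] 0.63 [409. 323.]
top console [ 513. -232.   62.] 0.41 [420. 246.]
top start_a_top [552. 216.  72.] 0.54 [219. 232.]
top start_a_top [ 265. -222.   71.] 0.46 [420. 360.]
top start_b_top [586. 152.  78.] 0.67 [247. 216.]
top start_b_top [627. 208.  70.] 0.55 [222. 198.]
top start_b_top [ 306. -274.   75.] 0.49 [444. 341.]
top stop_top [628. 206.  70.] 0.72 [223. 198.]
top thread_cone [699.  -1.   2.] 0.89 [316. 171.]
top rivet_jar [524. 448.   1.] 0.66 [128. 248.]
top rivet_jar [ 673. -197.   38.] 0.34 [401. 177.]
top rivet_jar [ 616. -211.   20.] 0.3 [406. 203.]
top screwdriver [ 521. -431.    2.] 0.84 [500. 243.]
1.2 [1.79999670e+02 2.48298719e-03 2.14163496e+01] [ 0.9862157  -0.13374613 -0.61657004] 85.51387260337596
```

View pics/scene0.png

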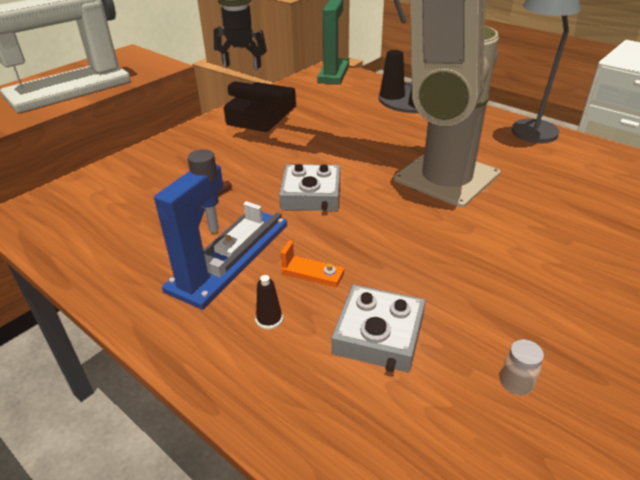

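View pics/top0.png

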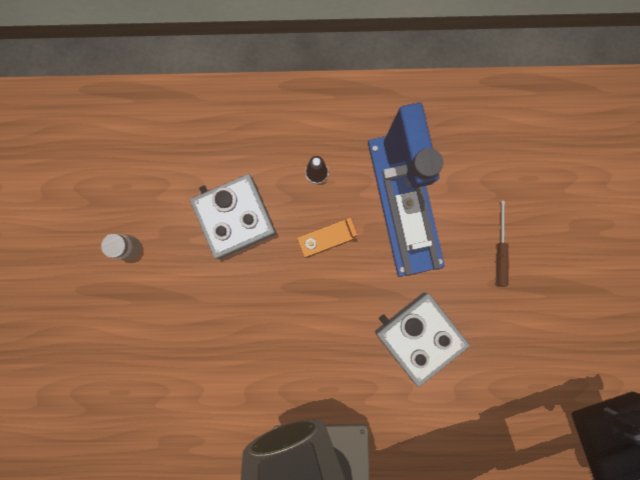

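The scene shows what could be mistaken for the targets:
- **Carrier:** the aluminium one is in the blue press (top view 408,215). The orange look-alike is at (328,237).
- **Console:** the left one is at (232,215), world y≈+206. The right one is at (423,338), y≈-214.

I choose the aluminium carrier and the left console. Next I check both in one crop and refine the positions.

Run:
```python
from h import *
A={}
for k in range(4):
  for n in("scene","top"):
    p=snapshot(n)
    for q in("press","stop_face","carrier","push_face","console","start_a_top","start_b_top","stop_top"):
        for d in place_of(p,q):
            y=d["location"][1]
            ok=(y>100) if q in("console","start_a_top","start_b_top","stop_top") else y<-150
            if d["conf"]>.45 and ok: A.setdefault(q,[]).append(d["location"]);
for q in A: print(q,len(A[q]),np.median(A[q],0).round(1),np.std(A[q],0).round(1))
save(p,"crop.png",(180,90,460,290),2.8)
g=p["image"].astype(int)
b=((g[...,2]>g[...,0]+40)&(g[...,2]>90)).astype(np.uint8)
print(sense()["time"])
```

```text
press 8 [ 654.5 -204.4    1. ] [2.8 1.4 2. ]
stop_face 7 [ 679.2 -197.2   36.2] [3.  1.7 1.3]
carrier 9 [ 613.9 -212.3   17.6] [13.1  2.2  5.8]
push_face 9 [ 513.7 -231.3   60.8] [30.2 63.7 22.7]
console 9 [620.9 206.7   0.8] [21.1  2.8 22.6]
start_a_top 7 [556.2 212.8  72.6] [26.2 21.7  2.3]
start_b_top 5 [585.2 151.4  74.7] [3.  1.7 1.3]
stop_top 9 [625.7 210.4  73.2] [22.4  2.5  2.7]
4.8
```

View pics/crop.png

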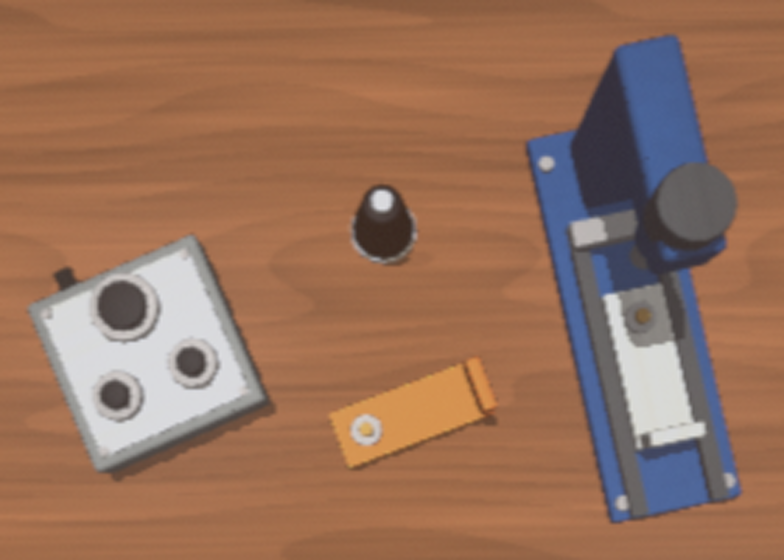

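The crop confirms both choices. The silver carrier with the brass rivet sits in the blue press at crop (655,365), with its upright plate at (672,435). The left console's start buttons are at crop (119,395) and (192,362), and its stop is at (125,307). I now cross-check yaw and button positions from the pixels.

Run:
```python
from h import *
p=snapshot("top")
f=lambda u,v,z: ray(p,u/2.8+180-.3,v/2.8+90-.3,z)
nl,nr,fl=f(613,521,20),f(740,493,20),f(528,142,20)
print("corners",nl.round(),nr.round(),fl.round())
d=fl-nl; print("yaw",np.degrees(np.arctan2(d[1],d[0])),np.linalg.norm(d))
d=nl-nr; print("yaw2",np.degrees(np.arctan2(-d[0],d[1])))
a,b,s=f(119,395,74),f(192,362,74),f(124,306,72)
print(a.round(),b.round(),s.round()); m=(a+b)/2; e=a-b
print("mid",m.round(1),"yaw",np.degrees(np.arctan2(-e[0],e[1])),np.linalg.norm(e),np.degrees(np.arctan2(*(s-m)[1::-1])))
print("plate top rear", f(640,445,83).round(), f(703,432,83).round())
```

```text
corners [ 447. -189.   20.] [ 468. -294.   20.] [ 766. -126.   20.]
yaw 11.071384304637606 325.20417934275685
yaw2 11.422736237180361
[554. 208.  74.] [579. 150.  74.] [625. 204.  72.]
mid [566.5 179.   74. ] yaw 23.473567050954124 63.30943133936295 23.249988518707312
plate top rear [ 507. -201.   83.] [ 516. -250.   83.]
```

```bash
python3 -m handwheel '[[-1,2.95,-1.71,0,0,0,0],[-1,2.95,-1.71,0,0,0,0],[-1,2.95,-1.71,0,0,0,0],[-1,2.95,-1.71,0,0,0,0],[-1,2.95,-1.71,0,0,0,0],[-1,2.95,-1.71,0,0,0,0],[-1,2.95,-1.71,0,0,0,0],[-1,2.95,-1.71,0,0,0,0],[-1,2.95,-1.71,0,0,0,0],[-1,2.95,-1.71,0,0,0,0],[-1,2.95,-1.71,0,0,0,0],[-1,2.95,-1.71,0,0,0,0]]' 40; python3 -m handwheel '[[-1,0,0,0,0,0,0.09],[-1,0,0,0,0,0,0.09],[-1,0,0,0,0,0,0],[-1,0,0,0,0,0,0]]'
```

```text
time: 5.85
tool_pos: [474.6, -236.8, 248.6]
tcp_rot: [180.0, -0.0, 21.4]
ft_force: [0.5, -1.3, 1.0]
finger_gap: -0.1
grip_force: 0.0
time: 6.18
tool_pos: [473.8, -238.2, 248.3]
tcp_rot: [180.0, -0.0, 11.3]
ft_force: [0.8, 0.4, 0.0]
finger_gap: 0.6
grip_force: 0.0
```

```bash
python3 -m handwheel '[[-1,0,0,3,0,0,0],[-1,0,0,3,0,0,0],[-1,0,0,3,0,0,0],[-1,0,0,3,0,0,0],[-1,0,0,3,0,0,0],[-1,0,0,2,0,0,0],[-1,0,0,1.3,0,0,0],[-1,0,0,0,0,0,0],[-1,0,0,0,0,0,0]]'
python3 - <<'E'
from h import *
p=snapshot("top"); save(p,"pre.png",(350,100,500,300),3)
E
```

```text
time: 6.93
tool_pos: [473.0, -238.4, 64.8]
tcp_rot: [-179.9, 0.1, 11.2]
ft_force: [-0.3, -0.4, -0.6]
finger_gap: -0.1
grip_force: 0.0
```

View pics/pre.png

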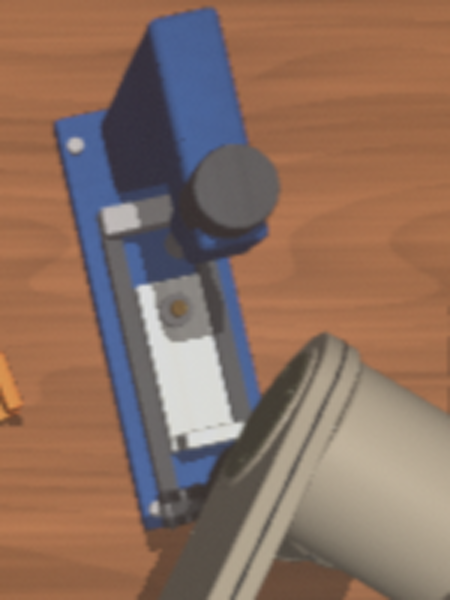

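The top view shows the channel clear. The gripper is behind the upright plate at crop (210,435) and on the channel line. I push now.

```bash
python3 -m handwheel '[[-1,1,0,0,0,0,0],[-1,1,0,0,0,0,0],[-1,0.4,0,0,0,0,0],[-1,0.4,0,0,0,0,0],[-1,0.4,0,0,0,0,0],[-1,0.4,0,0,0,0,0],[-1,0.4,0,0,0,0,0]]';python3 -m handwheel '[[-1,0.4,0,0,0,0,0],[-1,0.4,0,0,0,0,0],[-1,0.4,0,0,0,0,0],[-1,0.4,0,0,0,0,0],[-1,0.4,0,0,0,0,0]]'
```

```text
time: 7.57
tool_pos: [512.9, -231.1, 66.2]
tcp_rot: [180.0, 0.1, 11.1]
ft_force: [-9.3, -2.4, 7.6]
finger_gap: -0.2
grip_force: 4.6
time: 7.98
tool_pos: [532.5, -227.2, 66.2]
tcp_rot: [180.0, 0.1, 11.1]
ft_force: [-8.6, -1.0, 8.1]
finger_gap: 0.1
grip_force: 4.5
```

```bash
python3 -m handwheel '[[-1,0.3,0,0,0,0,0],[-1,0.2,0,0,0,0,0],[-1,0.2,0,0,0,0,0],[-1,0,0,0,0,0,0]]';python3 -m handwheel '[[-1,0.2,0,0,0,0,0],[-1,0.2,0,0,0,0,0],[-1,0,0,0,0,0,0]]'
```

```text
time: 8.32
tool_pos: [539.7, -225.8, 66.1]
tcp_rot: [180.0, 0.1, 11.1]
ft_force: [-5.5, -1.3, 4.2]
finger_gap: -0.5
grip_force: 2.7
time: 8.57
tool_pos: [541.3, -225.4, 66.0]
tcp_rot: [-180.0, 0.3, 11.1]
ft_force: [-19.3, -2.0, 15.1]
finger_gap: -0.1
grip_force: 9.9
```

```bash
python3 -m handwheel '[[-1,0.2,0,0,0,0,0],[-1,0,0,0,0,0,0],[-1,0,0,0,0,0,0],[-1,0,0,0,0,0,0]]'
python3 - <<'E'
from h import *
for n in("scene","top"):
    p=snapshot(n)
    for q in("carrier","push_face","stop_face"):
        for d in place_of(p,q):
            if d["conf"]>.3: print(n,q,np.round(d["location"]),round(d["conf"],2))
    if n=="scene": save(p,"home.png",(140,130,360,310),3.4)
E
```

```text
time: 8.9
tool_pos: [541.3, -225.4, 66.0]
tcp_rot: [-179.9, 0.5, 11.1]
ft_force: [-29.9, -2.8, 22.1]
finger_gap: -0.0
grip_force: 15.4
scene carrier [ 652. -203.   18.] 0.88
scene push_face [ 552. -222.   63.] 0.79
scene push_face [564. -82.  42.] 0.7
scene stop_face [ 681. -199.   38.] 0.83
top carrier [ 655. -201.   17.] 0.62
top carrier [527.  14.  -3.] 0.57
top push_face [ 554. -222.   61.] 0.8
top push_face [560. -87.  41.] 0.67
top stop_face [ 674. -200.   40.] 0.91
top stop_face [627. 209.  70.] 0.64
```

View pics/home.png

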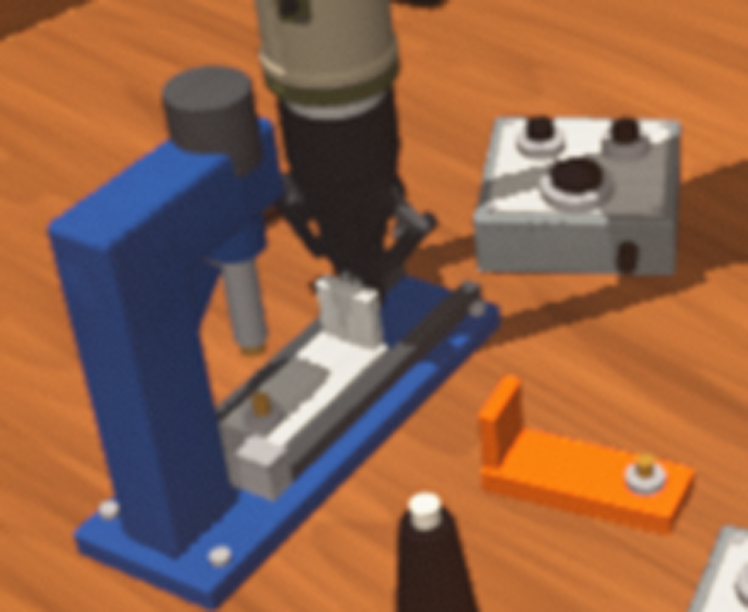

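The view shows the carrier's front end against the stop block at crop (265,455). The TCP stalled at about 30 N, so the carrier is home. I back off, rise and cross to the console.

```bash
python3 -m handwheel '[[-1,-1,0,0,0,0,0],[-1,-1.5,0,0,0,0,0],[-1,-1,0,0,0,0,0],[-1,0,0,-3,0,0,0],[-1,0,0,-3,0,0,0],[-1,0,0,-3,0,0,0],[-1,0,0,-3,0,0,0],[-1,0,0,-3,0,0,0],[-1,0,0,0,0,0,0]]'; python3 -m handwheel '[[0.21,1.13,-3.28,0,0,0,0],[0.21,1.13,-3.28,0,0,0,0],[0.21,1.13,-3.28,0,0,0,0],[0.21,1.13,-3.28,0,0,0,0],[0.21,1.13,-3.28,0,0,0,0],[0.21,1.13,-3.28,0,0,0,0],[0.21,1.13,-3.28,0,0,0,0],[0.21,1.13,-3.28,0,0,0,0],[0.21,1.13,-3.28,0,0,0,0],[0.21,1.13,-3.28,0,0,0,0],[0.21,1.13,-3.28,0,0,0,0],[0.21,1.13,-3.28,0,0,0,0]]'; python3 -m handwheel '[[0.21,0,0,0,0,0,-0.11],[0.21,0,0,0,0,0,-0.115],[0.21,0,0,0,0,0,0],[0.21,0,0,0,0,0,0]]'
```

```text
time: 10.05
tool_pos: [514.4, -232.5, 223.6]
tcp_rot: [179.6, -0.5, 11.1]
ft_force: [1.1, -1.7, 1.3]
finger_gap: 0.3
grip_force: 0.0
time: 11.05
tool_pos: [568.4, 183.5, 215.5]
tcp_rot: [-180.0, -0.0, 11.1]
ft_force: [-0.6, 0.4, 0.8]
finger_gap: 51.6
grip_force: 0.0
time: 11.38
tool_pos: [568.3, 181.7, 215.2]
tcp_rot: [-180.0, -0.0, 23.8]
ft_force: [-0.6, 0.3, -0.3]
finger_gap: 51.5
grip_force: 0.0
```

Run:
```python
from h import *
A={}
for k in range(5):
  for n in("scene","top"):
    p=snapshot(n)
    for q in("carrier","start_a_top","start_b_top","stop_top"):
        for d in place_of(p,q):
            l=d["location"];y=l[1]
            c=dict(start_a_top=(554,211),start_b_top=(583,151),stop_top=(626,208),carrier=(654,-203))[q]
            if d["conf"]>.2 and np.hypot(l[0]-c[0],y-c[1])<15: A.setdefault((q,n),[]).append(l)
for q in A: print(q,len(A[q]),np.median(A[q],0).round(1))
save(snapshot("scene"),"over.png",(280,150,480,390),2.5)
s=sense();print(s["time"],s["tool_pos"],s["tcp_rot"],s["finger_gap"])
```

```text
('carrier', 'scene') 6 [ 652.4 -205.    18.3]
('start_a_top', 'scene') 5 [555.2 212.7  73.4]
('start_b_top', 'scene') 5 [580.8 153.2  75.4]
('stop_top', 'scene') 5 [626.2 210.4  75.5]
('carrier', 'top') 5 [ 655.2 -203.1   17.7]
('start_b_top', 'top') 5 [585.2 151.8  77.5]
('stop_top', 'top') 5 [625.8 208.3  70.6]
13.9333 [568.29890612 181.37682031 215.30679733] [ 1.79999736e+02 -1.91589182e-04  2.39953446e+01] 51.60003909700742
```

View pics/over.png

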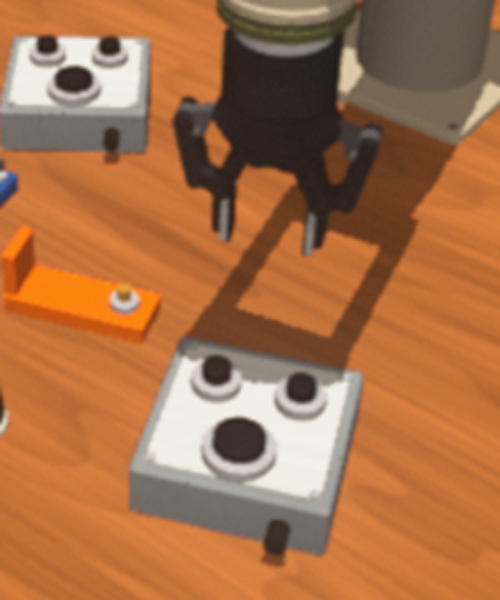

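Run:
```python
from h import *
p=snapshot("scene"); s=sense(); t=np.array(s["tool_pos"]); y=np.radians(s["tcp_rot"][2]); d=np.array([np.sin(y),-np.cos(y),0])
for h in(26,29,33,37):
  for dz in(-17,-10): print(h,dz,*[((px(p,t+k*h*d+[0,0,dz])-[280,150])*2.5) for k in(1,-1)])
save(p,"tips.png",(355,215,420,265),12)
```

```text
26 -17 [227.5 237.5] [300. 250.]
26 -10 [227.5 230. ] [302.5 242.5]
29 -17 [225.  237.5] [305.  252.5]
29 -10 [225. 230.] [305. 245.]
33 -17 [217.5 237.5] [310.  252.5]
33 -10 [220. 230.] [312.5 245. ]
37 -17 [212.5 235. ] [317.5 252.5]
37 -10 [212.5 227.5] [317.5 245. ]
```

View pics/tips.png

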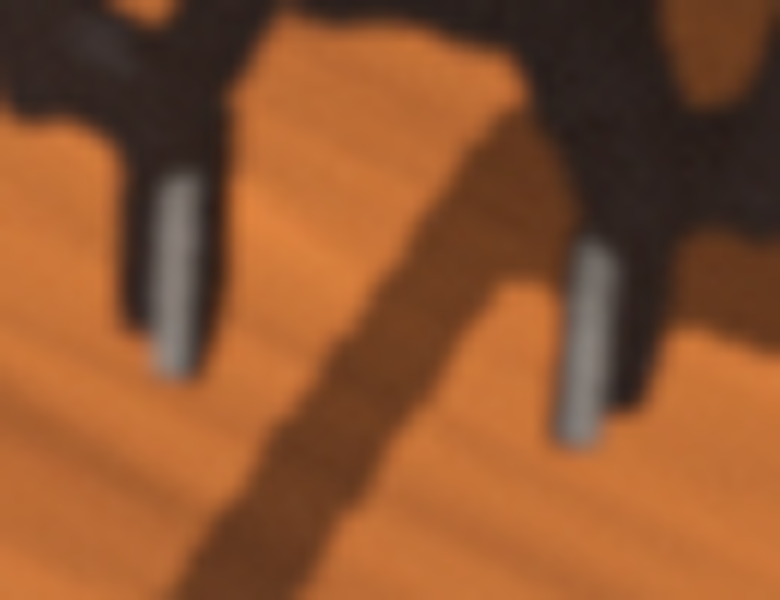

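The tips show as bright plates at zoom (170,370) and (577,440), about 60 mm apart. I open a little more, to about 66 mm between them, and descend.

```bash
python3 -m handwheel '[[0.37,0.1,-0.1,3,0,0,0],[0.37,0,0,3,0,0,0],[0.37,0,0,3,0,0,0],[0.37,0,0,1.5,0,0,0],[0.37,0,0,0.5,0,0,0],[0.37,0,0,0,0,0,0],[0.37,0,0,0,0,0,0]]'
python3 - <<'E'
from h import *
save(snapshot("scene"),"low.png",(330,220,450,340),5)
E
```

```text
time: 14.57
tool_pos: [569.4, 182.9, 106.3]
tcp_rot: [180.0, -0.1, 24.0]
ft_force: [-0.2, -0.4, 0.5]
finger_gap: 58.6
grip_force: 0.0
```

View pics/low.png

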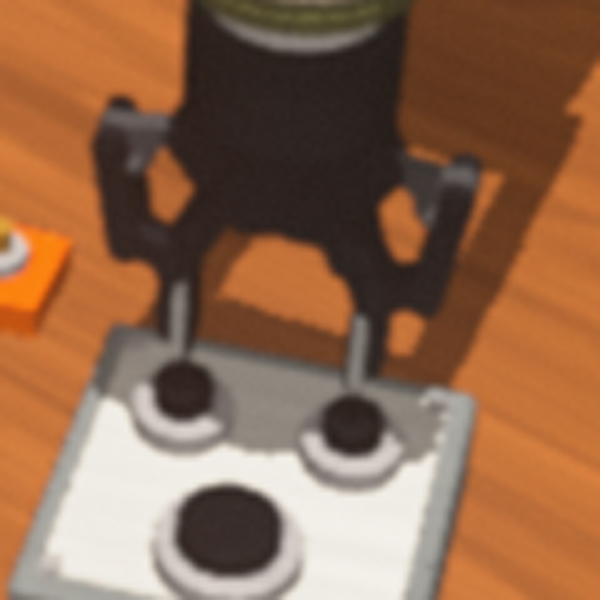

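The tips at (180,352) and (357,388) stand right over the caps at (184,388) and (352,425), with the stop button well clear. I press now.

```bash
python3 -m handwheel '[[0.37,0,0,0.5,0,0,0],[0.37,0,0,0.5,0,0,0],[0.37,0,0,0.3,0,0,0],[0.37,0,0,0.3,0,0,0],[0.37,0,0,0,0,0,0]]';python3 -m handwheel '[[0.37,0,0,0.3,0,0,0],[0.37,0,0,0.3,0,0,0],[0.37,0,0,0.3,0,0,0],[0.37,0,0,0,0,0,0]]'
```

```text
time: 15.03
tool_pos: [568.2, 182.6, 88.4]
tcp_rot: [-180.0, 0.1, 24.0]
ft_force: [0.3, -0.1, -0.8]
finger_gap: 58.5
grip_force: 0.0
time: 15.37
tool_pos: [569.1, 182.8, 80.5]
tcp_rot: [180.0, -0.0, 24.0]
ft_force: [-3.1, -0.0, 8.2]
finger_gap: 58.8
grip_force: 3.8
```

```bash
python3 -m handwheel '[[0.37,0,0,0.2,0,0,0],[0.37,0,0,0.2,0,0,0],[0.37,0,0,0,0,0,0]]'
```

```text
time: 15.62
tool_pos: [569.2, 182.8, 78.2]
tcp_rot: [180.0, -0.0, 24.0]
ft_force: [-7.9, -3.0, 15.8]
finger_gap: 58.4
grip_force: 8.0
```

```bash
python3 -m handwheel '[[0.37,0,0,0.15,0,0,0],[0.37,0,0,0,0,0,0],[0.37,0,0,0,0,0,0],[0.37,0,0,0,0,0,0]]'
python3 - <<'E'
from h import *
p=snapshot("scene"); save(p,"down.png",(330,220,450,340),5)
E
```

```text
time: 15.95
tool_pos: [569.3, 182.8, 78.1]
tcp_rot: [180.0, -0.0, 24.0]
ft_force: [-13.4, -4.6, 26.9]
finger_gap: 58.4
grip_force: 13.4
```

View pics/down.png

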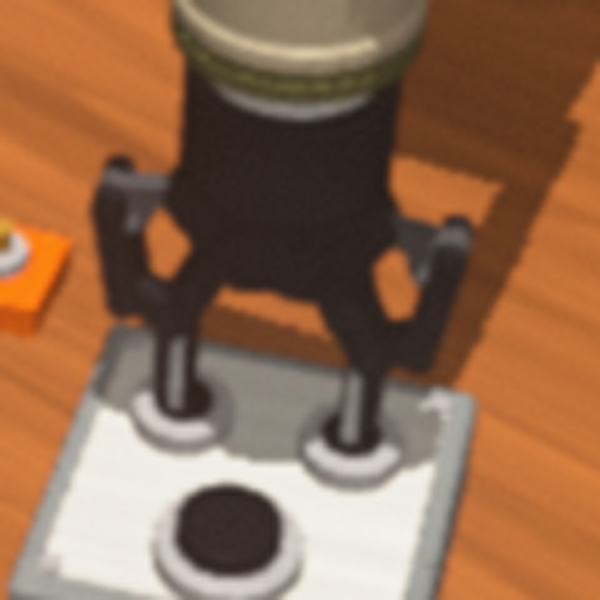

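Both caps are sunk level in their collars at (182,405) and (352,440), and the TCP has stalled at 27 N. I hold over 3 s and then lift straight up.

```bash
for i in 1 2 3; do python3 -m handwheel '[[0.37,0,0,0,0,0,0],[0.37,0,0,0,0,0,0],[0.37,0,0,0,0,0,0],[0.37,0,0,0,0,0,0],[0.37,0,0,0,0,0,0],[0.37,0,0,0,0,0,0],[0.37,0,0,0,0,0,0],[0.37,0,0,0,0,0,0],[0.37,0,0,0,0,0,0],[0.37,0,0,0,0,0,0],[0.37,0,0,0,0,0,0],[0.37,0,0,0,0,0,0]]' | grep -E 'time|force'; done; python3 -m handwheel '[[0.37,0,0,0,0,0,0],[0.37,0,0,0,0,0,0],[0.37,0,0,-0.4,0,0,0],[0.37,0,0,-0.5,0,0,0],[0.37,0,0,-0.8,0,0,0],[0.37,0,0,-2,0,0,0],[0.37,0,0,-3,0,0,0],[0.37,0,0,-3,0,0,0],[0.37,0,0,0,0,0,0],[0.37,0,0,0,0,0,0],[0.37,0,0,0,0,0,0]]'
python3 - <<'E'
from h import *
for n in("scene","top"):
    p=snapshot(n)
    for q in("carrier","start_a_top","start_b_top","push_face"):
        for d in place_of(p,q):
            if d["conf"]>.3: print(n,q,np.round(d["location"]),round(d["conf"],2))
    if n=="scene": save(p,"end.png",(140,130,460,370),2.4)
E
```

```text
time: 17.0
ft_force: [-14.5, -3.0, 26.4]
grip_force: 13.4
time: 18.0
ft_force: [-15.3, -3.9, 26.7]
grip_force: 13.4
time: 19.0
ft_force: [-13.5, -4.2, 26.6]
grip_force: 13.4
time: 19.92
tool_pos: [568.6, 182.7, 171.4]
tcp_rot: [-180.0, 0.0, 24.0]
ft_force: [-0.5, -0.2, -0.4]
finger_gap: 58.6
grip_force: 0.0
scene carrier [528.  16.  -1.] 0.92
scene carrier [ 651. -202.   19.] 0.68
scene start_a_top [621. 205.   2.] 0.42
scene start_a_top [558. 212.  75.] 0.41
scene start_a_top [ 269. -224.   76.] 0.37
scene start_b_top [579. 152.  73.] 0.59
scene start_b_top [ 304. -273.   75.] 0.37
scene push_face [564. -81.  44.] 0.88
scene push_face [ 554. -221.   64.] 0.86
top carrier [526.  14.   0.] 0.82
top start_a_top [ 266. -220.   75.] 0.55
top start_b_top [ 304. -274.   78.] 0.63
top start_b_top [587. 151.  75.] 0.58
top start_b_top [625. 205.  -0.] 0.38
top push_face [ 553. -224.   61.] 0.76
top push_face [560. -86.  42.] 0.74
```

View pics/end.png

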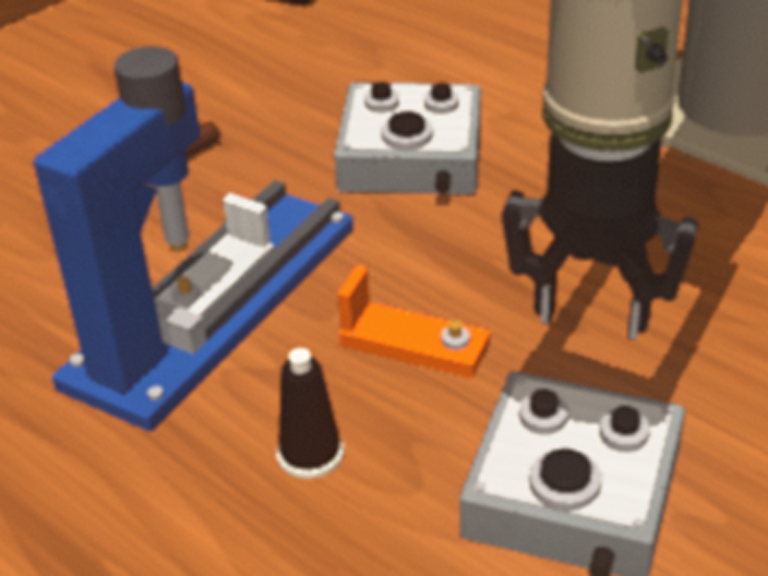

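The carrier is still against the stop at (190,320), both caps are up at (545,402) and (625,420), and the gripper is clear of everything. I hand in.

```bash
python3 -c "from bench import hand_in; print(hand_in())"
```

```text
the job is handed in; nothing more can be done
None
```

I pushed the carrier home against the end stop, pressed both start buttons on the left console to the bottom together for over 3 s and let them spring back, then handed the job in at about 20 s; the hand-in returned no verdict.

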